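# Load a relay module into a sloping test jig and snap its cover shut

## Task

Plug the blue relay module into the sloping test jig, with all eight pins in their slots and the block fully down on the deck, let go of it, and then swing the jig's cover down over it and press it shut until it snaps past the roller catch. The white insert with the slots floats a few millimetres to either side across the slope, so feel for it. Press, do not hit or crush: the cover is brittle and must never feel more than about 60 N. Leave the orange and grey modules and everything else on the bench where they are.

Things in the scene. Friction and masses are not known exactly. Their poses are not given: they have to be found in the camera images.
- relay_blue: Blue relay block, 34 mm (its x) by 46 mm (y), 30 mm high, about 90 g, on eight brass pins 8 mm long, 4 mm square, tips narrowed, in two rows at x = -11 and 11 mm, each at y = -18, -6, 6, 18 mm; 38 mm high in all. Board edge 1 mm proud at the foot is look only. Origin: middle of the plane of the pin tips, z up. Starts standing on its pins on the bench. Fits either way round.
- socket: The jig's fixed dark grey deck, sloping 30 degrees down towards the robot's left. Origin: middle of its upper face, 75 mm over the bench; x up the slope, y level, away from the robot, z the deck's normal. A module that is home in the white insert's slots has its origin at z = -8 mm and its block's top 30 mm above the deck.
- jig: The whole jig, fixed to the bench; position and yaw vary. Origin on the bench under the deck's middle, x to the robot's right, more or less. In socket's frame the deck spans x -94 to 72, y -55 to 55 mm; two hinge posts 43 mm high at x 54 to 70, |y| 34 to 47 mm; at the low end a steel catch tower 52 mm high at x -92 to -76, |y| under 20 mm.
- slots (a point): Middle of the place for the white slotted insert, flush in the deck (here it is the origin of socket). The insert itself, 60 by 64 mm, sits clamped up to 3 mm to either side of this point along the deck's y, differently each time and not shown by this point: feel for it. Its eight slots are 6 mm square (1 mm play a side), 1 mm chamfers, 14 mm deep, laid out as the pins.
- roller (a point): Centre of the brass sprung roller (10 mm thick, along y) that sticks out of the catch tower up the slope, 42 mm above the deck at x = -69 mm of socket. It gives way down the slope when the cover's edge is pressed past it.
- lid (a joint): Cover angle, rad: 0 shut, parallel to the deck; grows as it opens, to 2.1. Starts at 1.65 to 1.95. Stiff hinge (0.11 N m): the cover stays where left. Below 0.1 its edge meets the roller, which resists until about 0.04, then snaps over and pulls it to 0 and a hard stop. Passing takes about 10 to 15 N square to the cover near its edge. A module not fully down blocks it.
- cover: Clear brittle plate in a blue frame, 5 to 123 mm from the hinge line, 84 mm wide, 6 mm thick; brass rod on its edge at 126 mm. Origin: on the hinge line, middle of width and thickness; the line runs along y at x = 62, z = 37 mm of socket. The plate stretches along its own -x; its +z is the outer face (up the deck's normal when shut, to the right when open).
- cover_edge (a point): Middle of the cover's outer face 115 mm from the hinge line, 8 mm from its free edge, on the blue frame: a good place to press.
- relay_orange: Orange relay module. Same shape and size as the blue module, pins included; origin at the middle of the plane of the pin tips. Must stay where it stands.
- relay_grey: Grey relay module. Same shape and size as the blue module, pins included; origin at the middle of the plane of the pin tips. Must stay where it stands.
- spool: Metal spool of solder, 54 mm across, 46 mm high; origin under its centre. Bystander.
- tin: Yellow round tin, 74 mm across, 30 mm high; origin under its centre. Bystander.
- pliers: Red-handled pliers lying flat, about 180 mm long, 16 mm high; origin at the pivot, on the bench; jaws towards its x. Bystander.
- driver: Screwdriver lying on the bench along its own x; origin under its middle. Bystander.

How it is judged:
On the way, in this order (a step that is already met when the one before it is completed fails the run):
1. the blue module is home in the slots and let go, with the cover still open (x of relay_blue in the frame of socket between -0.003 and 0.003 m and y of relay_blue in the frame of socket between -0.0055 and 0.0055 m and z of relay_blue in the frame of socket below -0.006 m and angle between the z axis of relay_blue and the z axis of socket, either way round below 0.07 rad and contact force between the fingers and relay_blue below 0.1 N and value of joint lid above 0.3 rad), for 0.2 s.
2. the cover has snapped past the catch (value of joint lid below 0.015 rad), for 0.2 s.
At the end, for the whole second after the job is handed in: The blue module is in the jig, in the slots of the insert (within 3 mm of the deck's middle along the slope, 5.5 mm across it), its pins at least 6 mm into them and square to the deck within 4 degrees, at rest; the cover is shut over it past the catch (within 0.015 rad of its stop) (x of relay_blue in the frame of socket between -0.003 and 0.003 m and y of relay_blue in the frame of socket between -0.0055 and 0.0055 m and z of relay_blue in the frame of socket below -0.006 m and angle between the z axis of relay_blue and the z axis of socket, either way round below 0.07 rad and value of joint lid below 0.015 rad and linear speed of relay_blue below 0.02 m/s); the robot touches nothing.
It fails at once if the cover is hit or crushed (over 60 N from the robot) (contact force between any of the fingers, the arm and cover above 60 N).
It fails at once if another relay module is moved more than 3 cm (distance of any of relay_orange, relay_grey from where it was at the start of the episode above 0.03 m).
It fails at once if the spool, tin, pliers or screwdriver is moved more than 3 cm (distance of any of spool, tin, pliers, driver from where it was at the start of the episode above 0.03 m).
It also fails if it takes over 72 s, if anything falls off the work surface, if the arm or the gripper's body presses on something with over 40 N, if the wrist force passes 120 N, or if a joint passes its speed limit or range.

## Robot

A 6-joint arm with a two-finger parallel gripper is mounted at the origin on the work surface. World frame = base frame: x ahead of the robot, y to its left, z up, the work surface at z = 0. Lengths are in m, angles in rad, forces in N, time in s.
With the tool pointing down it reaches from about 0.325 to 0.775 m from the base axis. Payload 9.3 kg.
Tool frame: the origin (TCP) lies midway between the tips of the shut fingers; the grasp point (between the pads) lies 19 mm behind it; x points along the fingers, z is the direction in which the jaws open and shut, and the axes are right-handed (so a half turn about x gives the same grasp; the last joint's range is limited). The gripper opens to 85 mm and grips with 20 to 120 N. Pads are 22 mm wide; open, the fingers measure 114 mm over their backs; the gripper's body (76 mm by 85 mm) begins 54 mm behind the grasp point. The pads swing forward as they close: fully open they stand 13 mm farther back than shut.
Start: joints at [1.146, 0.259, 0.021, 1.334, 0, 1.418], TCP at [0.148, 0.53, 0.231] pointing down, gripper open.
Joint ranges: [-3.04, 3.04], [-0.91, 1.82], [-1.04, 1.36], [-1.92, 1.95], [-1.52, 1.45], [-3.14, 3.14]. Speed limits (rad/s): [2.22, 2.22, 2.79, 3.14, 3.14, 3.14].

## Interface

Orientations are given as a 3x3 rotation matrix whose columns are the frame's x, y, z axes.
In Python, from plant import robot, camera, calibration, sign_off gives the robot as it stands. The module is installed in compiled form; this text tells all that it offers.
- The arm moves only by the tool send_rows, never from a script. Its argument "commands" is a list of rows, each an object with "xyz": the shift along the tool's x, y, z in cm, a list of three; "delta_rot": the turn, a rotation vector about the tool's x, y, z in units of 6 degrees (1.0 is 6 degrees), a list of three. In form: [{"xyz": [dx, dy, dz], "delta_rot": [ax, ay, az]}, ...]. A call has 1 to 12 rows; each row is the pose to reach, as a shift and turn from the pose commanded when the call began, along the tool's axes at that moment; what a row does not reach only later rows make up. A row lasts 1/12 s, in which the tool goes at most 41.7 mm and 7.16 degrees, less where a joint would pass 70% of its speed; a pose out of reach is approached as far as the arm can. A call with a gripper value outside its range is refused whole. "jaw" is the opening, from -1 (shut) to 1 (fully open), so that 0 is half open, set as the call begins (left out, the last holds). The fingers move at their own pace and stop on an object; "force" is the grip in N (left out, the last holds). Time passes only in rows, so rows that repeat a pose let the fingers close. It gives the time, the measured TCP pose, the force and the opening at its end, in the units of the state.
- robot.state(): the state, without advancing time (a new reading comes with each control period).
- camera(name): name is "side" or "top"; returns the picture (420x560x3 uint8, red, green, blue); there is no depth.
- calibration(name): a dict with "intrinsics" (3x3 intrinsics, pixels), "R" (3x3) and "t" (3): a world point X has camera coordinates R X + t. Camera axes: x right, y down, z forward; pixel columns grow to the right and rows downward; lengths in m; the calibration is good to about 2 mm. A picture is of the moment at which its call begins. calibration takes no time and is no camera call.
- sign_off(): hands the job in, once; it reports no verdict.
The state is a dict: "time": time; "joint_positions": joint angles; "qvel": joint speeds; "joint_efforts": joint torques, N m; "tcp_pos": TCP position; "eef_rot": TCP orientation; "contact_force": force on the tool from outside, world axes, zero at the start; "moment": the same for the moment, N m; "gripper_width": opening from 0.0 (shut) to 1.0 (fully open).
Only numpy, scipy, OpenCV 4.12 (cv2) and the standard library are available. Lean on these libraries where they do the work, as an engineer would, in place of code of your own. Each camera call takes 0.05 s, during which the arm holds its last target. There are 200 camera calls.

## Working session

There is one attempt and no reset: what is moved stays moved. The work goes in short steps, Python scripts to look and compute and a tool call to move; the robot and the scene stay as the last step left them, time stands still between calls to the robot, and variables do not carry over. Pictures are saved under pics/ and viewed, about 8 in all and at most 12, crops included, and the job is handed in when it is done.

Besides the shell and the picture viewer there is one more tool, called after "Call:" in YAML: its name, and indented under it one key for each argument. send_rows: Moves the arm, as the interface text tells. Its arguments: {"type":"object","properties":{"commands":{"type":"array"},"jaw":{"type":"number"},"force":{"type":"number"}},"required":["commands"]}

```bash
mkdir -p pics; cat > h.py <<'E'
import numpy as np, cv2
from plant import robot, camera, calibration, sign_off
def ray(name,u,v):
    c=calibration(name);R=np.array(c["R"]);t=np.array(c["t"]);K=np.array(c["intrinsics"])
    d=R.T@np.linalg.solve(K,[u,v,1.]);return -R.T@t,d
def onz(name,u,v,z):
    o,d=ray(name,u,v);return o+d*(z-o[2])/d[2]
def proj(name,X):
    c=calibration(name);X=np.atleast_2d(X)
    p=(np.array(c["K"] if "K" in c else c["intrinsics"])@(np.array(c["R"])@X.T+np.array(c["t"]).reshape(3,1))).T
    return p[:,:2]/p[:,2:]
def tri(a,b):
    (o1,d1),(o2,d2)=ray(*a),ray(*b)
    s=np.linalg.lstsq(np.c_[d1,-d2],o2-o1,rcond=None)[0]
    p,q=o1+s[0]*d1,o2+s[1]*d2
    return (p+q)/2,np.linalg.norm(p-q)
def snap(name,f):
    im=camera(name);cv2.imwrite(f,im[:,:,::-1]);return im
E
python3 - <<'E'
from h import *
for n in("top","side"):
    snap(n,f"pics/{n}0.png");o,d=ray(n,280,210);print(n,o,d/np.linalg.norm(d),calibration(n)["intrinsics"])
print(robot.state())
E
```

```text
top [ 0.55080819 -0.01956117  0.93869235] [ 0.04901397 -0.02668632 -0.99844152] [[383.66644544   0.         280.64447217]
 [  0.         383.66644544 205.47116234]
 [  0.           0.           1.        ]]
side [ 0.05057754 -0.72275635  0.71361022] [ 0.51493621  0.62433031 -0.58741158] [[463.8065809    0.         273.90110596]
 [  0.         463.8065809  205.95813663]
 [  0.           0.           1.        ]]
{'time': 0.1, 'joint_positions': array([1.14640372e+00, 2.59127780e-01, 2.08447496e-02, 1.33368343e+00,
       9.75744183e-06, 1.41821544e+00]), 'qvel': array([ 0.00124187, -0.00212304,  0.00036458, -0.00051301,  0.00021374,
       -0.00113721]), 'joint_efforts': array([ 4.64066470e-03, -5.56694520e+01,  3.45071626e+01,  1.15579696e-02,
       -1.42578888e-04,  3.85197026e-06]), 'tcp_pos': array([0.14755316, 0.52958656, 0.23073382]), 'eef_rot': array([[-4.90714736e-04, -9.63286025e-01,  2.68476803e-01],
       [-1.06231227e-03,  2.68477186e-01,  9.63285457e-01],
       [-9.99999315e-01,  1.87492168e-04, -1.15505627e-03]]), 'contact_force': array([ 0.05024673, -0.5076285 , -0.1944089 ]), 'moment': array([-0.00390913,  0.07153496,  0.00139262]), 'gripper_width': 0.999273478000874}
```

View pics/top0.png

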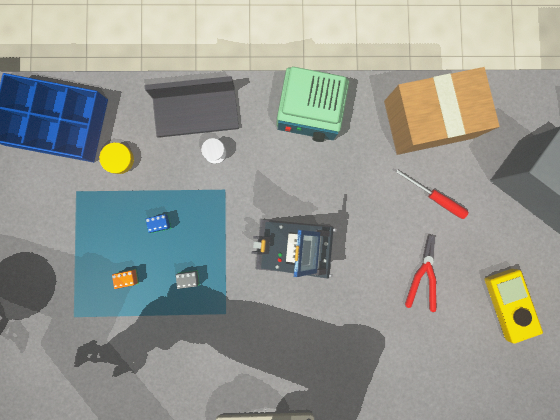

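View pics/side0.png

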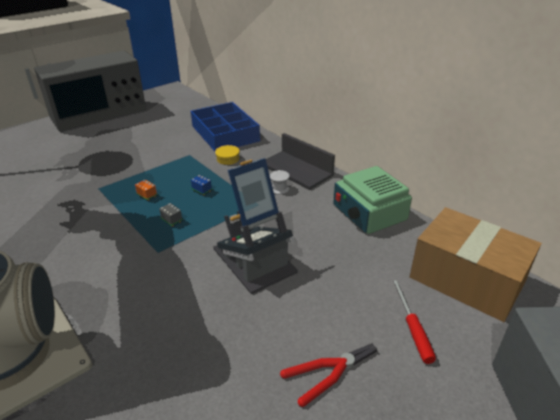

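The top view shows the blue module at about (157,223), orange (123,279), grey (186,280), and the jig around (295,250) with its cover standing open. The side view shows the same, with the cover at (255,190). I'll enlarge both.

```bash
python3 - <<'E'
from h import *
T=cv2.imread("pics/top0.png");S=cv2.imread("pics/side0.png")
up=lambda im,x0,x1,y0,y1,f:cv2.resize(im[y0:y1,x0:x1],None,fx=f,fy=f,interpolation=cv2.INTER_CUBIC)
a=up(T,250,350,210,285,4);b=up(S,205,305,150,295,4)
c=up(T,140,175,205,240,8);
out=np.zeros((590,800,3),np.uint8);out[:300,:400]=a;out[:580,400:800]=b;out[305:585,0:280]=c
cv2.imwrite("pics/zoom0.png",out)
h=cv2.cvtColor(T,cv2.COLOR_BGR2HSV)
def m(box,lo,hi):
    x0,x1,y0,y1=box;k=np.zeros(h.shape[:2],np.uint8);k[y0:y1,x0:x1]=cv2.inRange(h,lo,hi)[y0:y1,x0:x1]
    c=max(cv2.findContours(k,0,2)[0],key=cv2.contourArea);return c
c=m((140,178,205,240),(105,150,60),(125,255,255))
r=cv2.minAreaRect(c);print("blue",r,cv2.contourArea(c))
P=np.array([onz("top",u,v,.038)[:2] for u,v in cv2.boxPoints(r)]);print(P.round(4),P.mean(0),np.linalg.norm(P[1]-P[0]),np.linalg.norm(P[2]-P[1]))
E
```

```text
blue ((156.85389709472656, 223.03369140625), (14.690821647644043, 20.687076568603516), 77.00537872314453) 198.5
[[0.5798 0.2703]
 [0.59   0.2239]
 [0.5566 0.2161]
 [0.5465 0.2625]] [0.56823303 0.24321095] 0.0475650632017526 0.03430368254035917
```

View pics/zoom0.png

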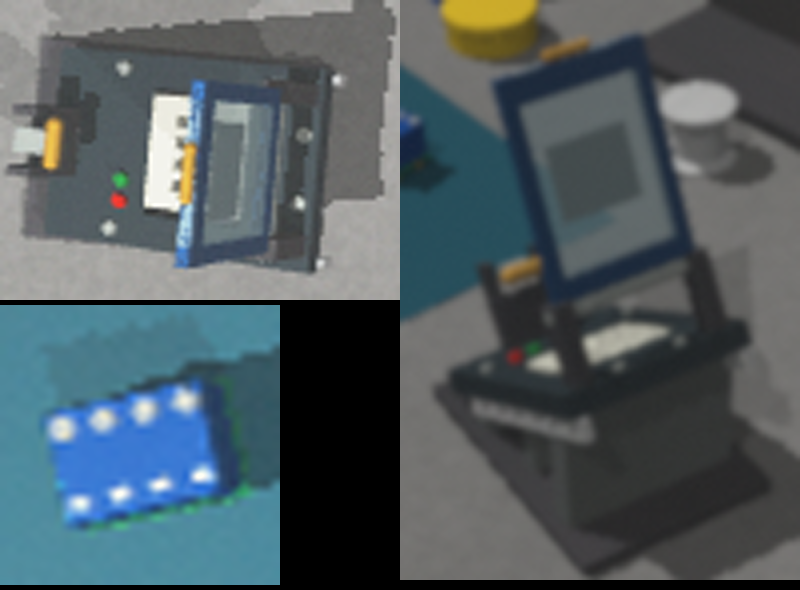

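```bash
cat > fit.py <<'E'
from h import *
from scipy.optimize import least_squares
T=cv2.imread("pics/top0.png");S=cv2.imread("pics/side0.png")
def blob(im,box,lo=(8,120,80),hi=(25,255,255)):
    h=cv2.cvtColor(im,cv2.COLOR_BGR2HSV);x0,x1,y0,y1=box
    M=cv2.moments(cv2.inRange(h,lo,hi)[y0:y1,x0:x1],True);return np.array([M["m10"]/M["m00"]+x0,M["m01"]/M["m00"]+y0]),M["m00"]
b={"rt":blob(T,(255,270,235,256)),"dt":blob(T,(290,303,243,264)),"rs":blob(S,(226,243,210,222)),"ds":blob(S,(238,256,157,167))}
print(b)
roll,e1=tri(("top",*b["rt"][0]),("side",*b["rs"][0]));rod,e2=tri(("top",*b["dt"][0]),("side",*b["ds"][0]))
print("roller",roll,e1,"rod",rod,e2)
c4=lambda x,y,ox,oy:((x+.5)/4-.5+ox,(y+.5)/4-.5+oy)
pts=[("top",(72,55,0),c4(330,68,250,210)),("top",(72,-55,0),c4(317,270,250,210)),
 ("side",(-94,-55,0),c4(450,375-0,105+0,150)) if 0 else ("side",(-94,-55,0),c4(48,377,205,150)),
 ("side",(72,-55,0),c4(178,403,205,150)),("side",(72,55,0),c4(347,322,205,150))]
def frame(p):
    x,y,w=p[:3];c,s=np.cos(w),np.sin(w);Rz=np.array([[c,-s,0],[s,c,0],[0,0,1]])
    a=np.radians(30);Ry=np.array([[np.cos(a),0,-np.sin(a)],[0,1,0],[np.sin(a),0,np.cos(a)]])
    return Rz@Ry,np.array([x,y,.075])
def cov(th,r): return np.array([62-r*np.cos(th),0,37+r*np.sin(th)])
def model(p):
    R,t=frame(p);off,th=p[3],p[4]
    L=[(n,X,u) for n,X,u in pts]+[("top",(-30,off*1e3+32,0),c4(152,93,250,210)),("top",(-30,off*1e3-32,0),c4(145,210,250,210)),
     ("top",(-69,0,42),b["rt"][0]),("side",(-69,0,42),b["rs"][0]),("top",cov(th,126),b["dt"][0]),("side",cov(th,126),b["ds"][0])]
    return L,np.array([proj(n,R@(np.array(X)/1e3)+t)[0]-u for n,X,u in L])
if __name__=="__main__":
    s=least_squares(lambda p:model(p)[1].ravel(),[.47,-.05,-1.6,0,1.8],loss="soft_l1",x_scale=[.01,.01,.1,.01,.1])
    print("x y yaw off lid",s.x)
    L,r=model(s.x)
    for l,q in zip(L,r):print(l[0],np.round(l[1],1),np.round(q,2))
    R,t=frame(s.x)
    for nm,im in(("top",T),("side",S)):pass
    q=proj("top",(R@(np.array([[-94,55,0],[-94,-55,0]])/1e3).T).T+t);print("low corners crop",(q-[250,210])*4)
    np.save("jig.npy",s.x)
    print("pose sd",np.sqrt(np.diag(np.linalg.inv(s.jac.T@s.jac)))*.5)
E
python3 fit.py
```

```text
{'rt': (array([262.71111111, 245.48888889]), 45.0), 'dt': (array([296.48780488, 252.6097561 ]), 41.0), 'rs': (array([234.86956522, 217.13043478]), 23.0), 'ds': (array([245.14285714, 162.04761905]), 21.0)}
roller [ 0.51291983 -0.00198354  0.07728469] 0.003192554674786622 rod [ 0.5067253  -0.06522301  0.25270043] 0.0035196092906733274
x y yaw off lid [ 5.05306116e-01 -8.49543870e-02 -1.65044210e+00  6.51056273e-04
  1.64586406e+00]
top [72 55  0] [-1.15 -0.5 ]
top [ 72 -55   0] [-0.86  0.24]
side [-94 -55   0] [-0.3  -0.64]
side [ 72 -55   0] [-1.3  -1.18]
side [72 55  0] [ 1.1  -0.98]
top [-30.   32.7   0. ] [0.83 0.62]
top [-30.  -31.3   0. ] [ 0.76 -0.5 ]
top [-69   0  42] [0.72 1.11]
side [-69   0  42] [0.91 0.82]
top [ 71.4   0.  162.6] [-0.4   0.71]
side [ 71.4   0.  162.6] [1.07 0.5 ]
low corners crop [[ 60.40034276  49.46932529]
 [ 47.59876506 236.28964849]]
pose sd [0.00051313 0.00060875 0.00761905 0.0011313  0.00972206]
```

```bash
cat >> h.py <<'E'
from scipy.spatial.transform import Rotation as Ro
def go(p,R):
    s=robot.state();A=np.array(s["eef_rot"])
    d=A.T@(np.array(p)-s["tcp_pos"])*100; w=Ro.from_matrix(A.T@R).as_rotvec(degrees=True)/6
    print("xyz",d.round(2),"rot",w.round(3),"rows",max(np.linalg.norm(d)/4.17,np.linalg.norm(w)*6/7.16).round(1))
def tool(xa,za):
    xa=np.array(xa)/np.linalg.norm(xa);za=np.array(za)-xa*np.dot(xa,za);za/=np.linalg.norm(za)
    return np.c_[xa,np.cross(za,xa),za]
def st():
    s=robot.state();print("t",round(s["time"],2),"p",np.round(s["tcp_pos"],4),"F",np.round(s["contact_force"],2),"M",np.round(s["moment"],2),"w",round(s["gripper_width"],3));return s
E
python3 - <<'E'
from h import *
g=cv2.imread("pics/top0.png").astype(float).mean(2)
np.set_printoptions(linewidth=200)
print(g[226:268,280:302].astype(int))
Rg=tool([0,0,-1],[-.215,.977,0])
print("pregrasp");go([.5678,.2435,.08],Rg)
E
```

```text
[[185 187 131  92  83  88  85  84  86  85  85  87  86  85  88  85  88  86  84  85  86  85]
 [179 189 128  89  86  85  88  85  87  85  86  88  87  86  88  88  87  86  86  86  84  86]
 [151 146  99  85  89  86  87  82  85  84  87  85  85  87  86  85  85  88  87  87  85  85]
 [ 87  87  86  86  87  87  84  85  86  87  86  84  86  85  88  85  85  87  91  88  87  87]
 [ 85  87  86  87  86  84  86  85  90  86  86  86  87  86  86  86  87  91 110 122 113  91]
 [ 86  87  84  89  85  86  87  86  86  87  85  84  85  86  88  86  87  91 127 146 146  96]
 [ 86  86  85  87  87  85  85  87  83  74  67  71  78  78  82  83  82  93 130 123 130  87]
 [ 92  90  89  86  87  86  86  85 113 120 113 113  95  84  84  80  83 102 120 123 141  87]
 [ 91  91  88  84  85  86  86  86 157 226 232 232 232 232 232 208 203 181 133 132 125  85]
 [ 92  91  92  89  87  86  87  85 192 228 232 231 232 231 232 232 231 202 165 139 109  80]
 [ 89  90  91  92  86  85  84  88 193 229 232 232 232 232 232 232 232 218 138 133 126  84]
 [ 92  91  91  91  93  91  87  87 195 229 232 232 232 232 232 231 232 203 145 156 106  78]
 [ 92  9
[... 2107 characters left out ...]
 89 202 211 238 240 240 240 239 240 240 147 159 204 127  80  78 124]
 [ 91  94  90  92  91  89  67  66  68  78 107 114 157 210 189 147 203 208 130  82  76 125]
 [ 91  92  91  91  92  88  71  68  67  74  75  70  70  75  87 153 204 189 108  73  76 101]
 [ 90  92  91  92  92  91  95  92  92  84  85  76  72  72  79 154 203 189 104  75  74 110]
 [ 91  94  91  92  92  90  91  92  93  94  92  91  94  92  98 199 208 190 103  77  73 111]
 [ 91  92  92  91  93  93  93  94  93  93  93  94  93  94 123 202 208 190 101  75  76 114]
 [ 92  93  90  93  93  92  93  93  92  92  94  96  95  94 122 200 172 172 100  74  83 116]]
pregrasp
xyz [ 15.08 -48.17 -16.26] rot [-4.664e+00 -1.000e-02 -4.000e-03] rows 12.7
```

Call:
send_rows:
  commands:
    - {"xyz": [3, -10, -3.4], "delta_rot": [-1, 0, 0]}
    - {"xyz": [3, -14, -4.8], "delta_rot": [-1.5, 0, 0]}
    - {"xyz": [4, -18, -6], "delta_rot": [-2, 0, 0]}
    - {"xyz": [5, -22, -7.4], "delta_rot": [-2.5, 0, 0]}
    - {"xyz": [6, -26, -8.8], "delta_rot": [-3, 0, 0]}
    - {"xyz": [8, -30, -10.2], "delta_rot": [-3.5, 0, 0]}
    - {"xyz": [10, -34, -11.5], "delta_rot": [-4, 0, 0]}
    - {"xyz": [11, -38, -12.8], "delta_rot": [-4.3, 0, 0]}
    - {"xyz": [12, -42, -14.2], "delta_rot": [-4.66, 0, 0]}
    - {"xyz": [13, -45, -15.2], "delta_rot": [-4.66, 0, 0]}
    - {"xyz": [14.5, -47.5, -16], "delta_rot": [-4.66, 0, 0]}
    - {"xyz": [15.1, -48.2, -16.3], "delta_rot": [-4.66, 0, 0]}
  jaw: 1

```text
time: 1.1
tcp_pos: [0.5454, 0.2587, 0.0921]
eef_rot: [[0.0, -0.977, -0.214], [0.0, -0.214, 0.977], [-1.0, -0.0, 0.0]]
contact_force: [1.0, 1.1, 0.8]
gripper_width: 1.003
```

```bash
python3 - <<'E'
from h import *
st()
# subpixel insert corners, top view
C1=onz("top",287.9,233.17,.06);C2=onz("top",285.4,261.35,.06)
e=C1-C2;print("edge len",np.linalg.norm(e));y=e/np.linalg.norm(e);yaw=np.arctan2(-y[0],y[1]);print("yaw",yaw)
x=np.array([np.cos(yaw),np.sin(yaw),0]);c=(C1+C2)/2+x*.03*np.cos(np.pi/6);c[2]=.075
print("insert centre",c)
p=np.load("jig.npy");print("fit",p)
np.save("ins.npy",[c[0],c[1],yaw])
Rg=tool([0,0,-1],[-.215,.977,0])
go([.5678,.2435,.006],Rg)
E
```

```text
t 1.1 p [0.5454 0.2587 0.0921] F [0.96 1.09 0.79] M [ 0.07 -0.04  0.02] w 1.003
edge len 0.06423006121957102
yaw -1.674425538377272
insert centre [ 0.50605606 -0.08291367  0.075     ]
fit [ 5.05306116e-01 -8.49543870e-02 -1.65044210e+00  6.51056273e-04
  1.64586406e+00]
xyz [ 8.61 -1.86 -1.96] rot [-0.007  0.001  0.003] rows 2.2
```

Call:
send_rows:
  commands:
    - {"xyz": [0, 0, 0], "delta_rot": [0, 0, 0]}
    - {"xyz": [0, 0, 0], "delta_rot": [0, 0, 0]}
    - {"xyz": [0, 0, 0], "delta_rot": [0, 0, 0]}

```text
time: 1.35
tcp_pos: [0.5434, 0.2599, 0.0922]
eef_rot: [[-0.001, -0.977, -0.214], [-0.0, -0.214, 0.977], [-1.0, 0.001, 0.0]]
contact_force: [0.0, 0.8, 0.1]
gripper_width: 1.0
```

```bash
python3 - <<'E'
from h import *
st()
im=snap("top","pics/top1.png")
cv2.imwrite("pics/t1c.png",cv2.resize(im[195:250,125:190,::-1],None,fx=9,fy=9,interpolation=cv2.INTER_CUBIC))
go([.5678,.2435,.006],tool([0,0,-1],[-.215,.977,0]))
E
```

```text
t 1.35 p [0.5434 0.2599 0.0922] F [0.03 0.78 0.14] M [-0.01 -0.01 -0.04] w 1.0
xyz [ 8.68 -2.04 -2.19] rot [-0.001  0.001 -0.004] rows 2.2
```

View pics/t1c.png

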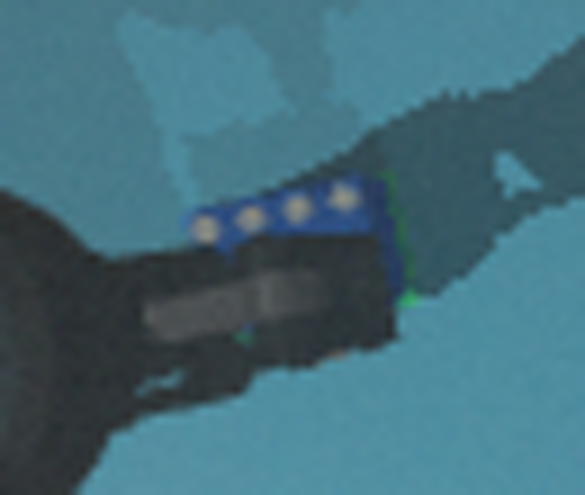

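The gripper is 3 cm short of the block. I'll move laterally first, then straight down.

Call:
send_rows:
  commands:
    - {"xyz": [1, -2.04, -2.19], "delta_rot": [0, 0, 0]}
    - {"xyz": [2, -2.04, -2.19], "delta_rot": [0, 0, 0]}
    - {"xyz": [3, -2.04, -2.19], "delta_rot": [0, 0, 0]}
    - {"xyz": [5, -2.04, -2.19], "delta_rot": [0, 0, 0]}
    - {"xyz": [7, -2.04, -2.19], "delta_rot": [0, 0, 0]}
    - {"xyz": [8.2, -2.04, -2.19], "delta_rot": [0, 0, 0]}
    - {"xyz": [8.7, -2.04, -2.19], "delta_rot": [0, 0, 0]}
    - {"xyz": [8.7, -2.04, -2.19], "delta_rot": [0, 0, 0]}
    - {"xyz": [8.7, -2.04, -2.19], "delta_rot": [0, 0, 0]}

```text
time: 2.15
tcp_pos: [0.5681, 0.2439, 0.0062]
eef_rot: [[0.0, -0.976, -0.216], [0.0, -0.216, 0.976], [-1.0, -0.0, 0.0]]
contact_force: [1.0, -0.4, 0.5]
gripper_width: 1.004
```

Call:
send_rows:
  commands:
    - {"xyz": [0, 0, 0], "delta_rot": [0, 0, 0]}
    - {"xyz": [0, 0, 0], "delta_rot": [0, 0, 0]}
    - {"xyz": [0, 0, 0], "delta_rot": [0, 0, 0]}
    - {"xyz": [0, 0, 0], "delta_rot": [0, 0, 0]}
    - {"xyz": [0, 0, 0], "delta_rot": [0, 0, 0]}
    - {"xyz": [0, 0, 0], "delta_rot": [0, 0, 0]}
    - {"xyz": [0, 0, 0], "delta_rot": [0, 0, 0]}
    - {"xyz": [0, 0, 0], "delta_rot": [0, 0, 0]}
    - {"xyz": [0, 0, 0], "delta_rot": [0, 0, 0]}
  jaw: -1
  force: 40

```text
time: 2.9
tcp_pos: [0.5688, 0.2432, 0.0065]
eef_rot: [[0.001, -0.977, -0.214], [0.0, -0.214, 0.977], [-1.0, -0.001, 0.0]]
contact_force: [-0.9, 0.1, 5.3]
gripper_width: 0.532
```

```bash
python3 - <<'E'
from h import *
s=st();print(np.round(s["eef_rot"],3))
i=np.load("ins.npy");c=np.array([i[0],i[1],.075])
from fit import frame
R,t=frame(i)
print(R.round(3))
# module origin = tcp + 19+? ; approach poses: tool x=-n, tool z = -+y
print("lift");go(s["tcp_pos"]+[0,0,.12],np.array(s["eef_rot"]))
Rt=tool(-R[:,2],-R[:,1]);print(Rt.round(3))
go(t+R[:,2]*.08,Rt)
E
```

```text
t 2.9 p [0.5688 0.2432 0.0065] F [-0.93  0.12  5.33] M [ 0.    0.28 -0.  ] w 0.532
[[ 0.001 -0.977 -0.214]
 [ 0.    -0.214  0.977]
 [-1.    -0.001  0.   ]]
{'rt': (array([262.71111111, 245.48888889]), 45.0), 'dt': (array([296.48780488, 252.6097561 ]), 41.0), 'rs': (array([234.86956522, 217.13043478]), 23.0), 'ds': (array([245.14285714, 162.04761905]), 21.0)}
roller [ 0.51291983 -0.00198354  0.07728469] 0.003192554674786622 rod [ 0.5067253  -0.06522301  0.25270043] 0.0035196092906733274
[[-0.09   0.995  0.052]
 [-0.861 -0.103  0.497]
 [ 0.5    0.     0.866]]
lift
xyz [-1.2e+01 -1.0e-02  0.0e+00] rot [0. 0. 0.] rows 2.9
[[-0.052 -0.09  -0.995]
 [-0.497 -0.861  0.103]
 [-0.866  0.5    0.   ]]
xyz [-13.8   11.85 -26.71] rot [-11.66    3.118   4.336] rows 10.7
```

```bash
sed -i 's/^print(b)/if __name__=="__main__":print(b)/; s/^print("roller"/if __name__=="__main__":print("roller"/' fit.py; python3 - <<'E'
from h import *
from fit import frame
i=np.load("ins.npy");R,t=frame(i);Rt=tool(-R[:,2],-R[:,1])
for q in([-.08,0,.13],[-.06,0,.10]):go(t+R@np.array(q),Rt)
E
```

```text
xyz [-14.12   8.88 -17.76] rot [-11.66    3.118   4.336] rows 10.7
xyz [-12.52   9.9  -20.83] rot [-11.66    3.118   4.336] rows 10.7
```

Call:
send_rows:
  commands:
    - {"xyz": [-1, 0, 0], "delta_rot": [0, 0, 0]}
    - {"xyz": [-3, 0, 0], "delta_rot": [0, 0, 0]}
    - {"xyz": [-6, 0, 0], "delta_rot": [0, 0, 0]}
    - {"xyz": [-9, 0, 0], "delta_rot": [0, 0, 0]}
    - {"xyz": [-11, 0, 0], "delta_rot": [0, 0, 0]}
    - {"xyz": [-12, 0, 0], "delta_rot": [0, 0, 0]}
    - {"xyz": [-12, 0, 0], "delta_rot": [0, 0, 0]}

```text
time: 3.48
tcp_pos: [0.5694, 0.2434, 0.1284]
eef_rot: [[0.004, -0.977, -0.214], [0.001, -0.214, 0.977], [-1.0, -0.004, 0.0]]
contact_force: [0.0, -0.1, -1.0]
gripper_width: 0.533
```

Call:
send_rows:
  commands:
    - {"xyz": [-0.2, 0.7, -1.4], "delta_rot": [-0.93, 0.25, 0.35]}
    - {"xyz": [-0.35, 1.48, -2.97], "delta_rot": [-1.94, 0.52, 0.72]}
    - {"xyz": [-0.52, 2.22, -4.45], "delta_rot": [-2.91, 0.78, 1.08]}
    - {"xyz": [-0.7, 2.97, -5.93], "delta_rot": [-3.89, 1.04, 1.45]}
    - {"xyz": [-0.87, 3.7, -7.4], "delta_rot": [-4.86, 1.3, 1.81]}
    - {"xyz": [-1.05, 4.45, -8.9], "delta_rot": [-5.83, 1.56, 2.17]}
    - {"xyz": [-1.22, 5.2, -10.4], "delta_rot": [-6.8, 1.82, 2.53]}
    - {"xyz": [-1.4, 5.9, -11.9], "delta_rot": [-7.77, 2.08, 2.89]}
    - {"xyz": [-1.6, 6.7, -13.4], "delta_rot": [-8.75, 2.34, 3.25]}
    - {"xyz": [-1.75, 7.4, -14.8], "delta_rot": [-9.72, 2.6, 3.61]}
    - {"xyz": [-1.9, 8.2, -16.3], "delta_rot": [-10.69, 2.86, 3.97]}
    - {"xyz": [-2.1, 8.9, -17.8], "delta_rot": [-11.66, 3.12, 4.34]}

```text
time: 4.48
tcp_pos: [0.5188, 0.0494, 0.145]
eef_rot: [[-0.055, -0.082, -0.995], [-0.5, -0.86, 0.099], [-0.864, 0.503, 0.006]]
contact_force: [0.6, 0.2, -0.8]
gripper_width: 0.532
```

Call:
send_rows:
  commands:
    - {"xyz": [0, 0, 0], "delta_rot": [0, 0, 0]}
    - {"xyz": [0, 0, 0], "delta_rot": [0, 0, 0]}

```text
time: 4.65
tcp_pos: [0.5189, 0.0503, 0.1456]
eef_rot: [[-0.055, -0.091, -0.994], [-0.497, -0.861, 0.106], [-0.866, 0.5, 0.002]]
contact_force: [0.5, 0.1, -0.5]
gripper_width: 0.532
```

```bash
python3 - <<'E'
from h import *
from fit import frame
i=np.load("ins.npy");R,t=frame(i);Rt=tool(-R[:,2],-R[:,1])
s=st();print(s["joint_positions"].round(2), (R.T@(s["tcp_pos"]-t)).round(4))
for q in([0,0,.06],[0,0,.03]):go(t+R@np.array(q),Rt)
E
```

```text
t 4.65 p [0.5189 0.0503 0.1456] F [ 0.49  0.14 -0.47] M [ 0.53 -0.1   0.04] w 0.532
[ 0.21  0.39 -0.12  1.24 -0.5  -1.21] [-0.0806 -0.001   0.128 ]
xyz [ 6.8   8.06 -0.14] rot [-0.014  0.032 -0.003] rows 2.5
xyz [ 9.8   8.06 -0.15] rot [-0.014  0.032 -0.003] rows 3.0
```

Call:
send_rows:
  commands:
    - {"xyz": [0.5, 1.5, 0], "delta_rot": [0, 0, 0]}
    - {"xyz": [1.5, 3.5, 0], "delta_rot": [0, 0, 0]}
    - {"xyz": [3, 5.5, -0.1], "delta_rot": [0, 0, 0]}
    - {"xyz": [5, 7.2, -0.14], "delta_rot": [0, 0.03, 0]}
    - {"xyz": [7, 8.06, -0.14], "delta_rot": [0, 0.03, 0]}
    - {"xyz": [8.5, 8.06, -0.14], "delta_rot": [0, 0.03, 0]}
    - {"xyz": [9.5, 8.06, -0.14], "delta_rot": [0, 0.03, 0]}
    - {"xyz": [9.8, 8.06, -0.14], "delta_rot": [0, 0.03, 0]}
    - {"xyz": [9.8, 8.06, -0.14], "delta_rot": [0, 0.03, 0]}
    - {"xyz": [9.8, 8.06, -0.14], "delta_rot": [0, 0.03, 0]}

```text
time: 5.48
tcp_pos: [0.5092, -0.0677, 0.1022]
eef_rot: [[-0.05, -0.09, -0.995], [-0.498, -0.861, 0.103], [-0.866, 0.5, -0.002]]
contact_force: [0.7, 0.0, -0.8]
gripper_width: 0.532
```

```bash
python3 - <<'E'
from h import *
from fit import frame
i=np.load("ins.npy");R,t=frame(i);Rt=tool(-R[:,2],-R[:,1])
s=st();print((R.T@(s["tcp_pos"]-t)).round(4))
a=snap("top","pics/top2.png")[:,:,::-1];b=snap("side","pics/side2.png")[:,:,::-1]
up=lambda im,x0,x1,y0,y1,f:cv2.resize(im[y0:y1,x0:x1],None,fx=f,fy=f,interpolation=cv2.INTER_CUBIC)
out=np.zeros((580,800,3),np.uint8);out[:300,:400]=up(a,250,350,210,285,4);out[:,400:]=up(b,205,305,150,295,4)
cv2.imwrite("pics/z2.png",out)
E
```

```text
t 5.48 p [ 0.5092 -0.0677  0.1022] F [ 0.7   0.04 -0.84] M [ 0.54 -0.09 -0.01] w 0.532
[0.0002 0.0015 0.0313]
```

View pics/z2.png

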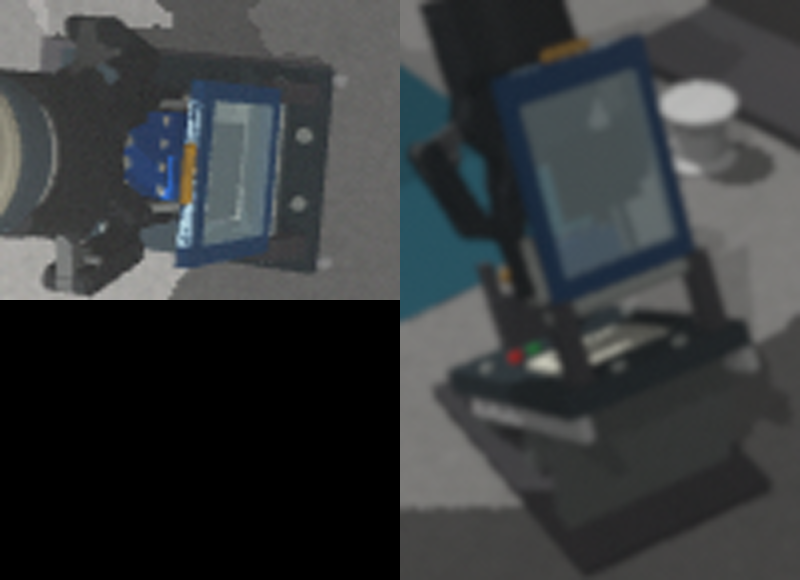

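The module is held over the insert at about (165,155) in the crop, with the top half of the block visible. I'll compare its terminal dots with where they should be for a centred grasp.

```bash
python3 - <<'E'
from h import *
s=robot.state();A=np.array(s["eef_rot"]);im=cv2.imread("pics/top2.png")
c=cv2.resize(im[235:268,275:305],None,fx=13,fy=13,interpolation=cv2.INTER_CUBIC);d=c.copy()
P=[s["tcp_pos"]+A@np.array([.0065-.038,y,z]) for y in(-.011,.011) for z in(-.018,-.006,.006,.018)]
P+=[s["tcp_pos"]+A@np.array([.0065-.038,y,z]) for y in(-.017,.017) for z in(-.023,.023)]
q=proj("top",np.array(P));print(q.round(2))
for j,(u,v) in enumerate((q-[275,235]+.5)*13):cv2.circle(d,(int(u),int(v)),4,(0,255,0) if j<8 else (0,0,255),1)
cv2.imwrite("pics/z3.png",np.hstack([c,d]))
E
```

```text
[[281.77 238.78]
 [281.27 244.45]
 [280.77 250.14]
 [280.27 255.83]
 [291.01 239.73]
 [290.51 245.48]
 [290.01 251.24]
 [289.51 257.01]
 [279.5  236.17]
 [277.58 257.88]
 [293.78 237.59]
 [291.87 259.75]]
```

View pics/z3.png

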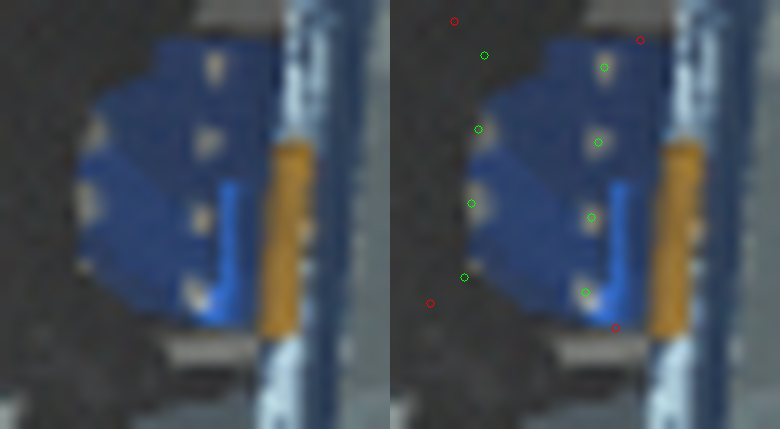

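Projected and seen dots agree to about 0.1 px, so the module is centred in the hand. I'll correct 1.5 mm along y and lower it to just past deck level.

Call:
send_rows:
  commands:
    - {"xyz": [0.7, 0, 0.1], "delta_rot": [0, 0, 0]}
    - {"xyz": [1.4, 0, 0.15], "delta_rot": [0, 0, 0]}
    - {"xyz": [1.9, 0, 0.15], "delta_rot": [0, 0, 0]}
    - {"xyz": [2.2, 0, 0.15], "delta_rot": [0, 0, 0]}
    - {"xyz": [2.3, 0, 0.15], "delta_rot": [0, 0, 0]}
    - {"xyz": [2.4, 0, 0.15], "delta_rot": [0, 0, 0]}
    - {"xyz": [2.5, 0, 0.15], "delta_rot": [0, 0, 0]}
    - {"xyz": [2.55, 0, 0.15], "delta_rot": [0, 0, 0]}
    - {"xyz": [2.6, 0, 0.15], "delta_rot": [0, 0, 0]}
    - {"xyz": [2.6, 0, 0.15], "delta_rot": [0, 0, 0]}

```text
time: 6.42
tcp_pos: [0.506, -0.0809, 0.0797]
eef_rot: [[-0.05, -0.089, -0.995], [-0.498, -0.861, 0.102], [-0.866, 0.501, -0.002]]
contact_force: [-0.3, 0.0, -1.4]
gripper_width: 0.531
```

```bash
cat > s.py <<'E'
from h import *
from fit import frame
i=np.load("ins.npy");R,t=frame(i);s=st();A=np.array(s["eef_rot"])
print("sock pos mm",(R.T@(s["tcp_pos"]-t)*1e3).round(2),"F tool",(A.T@s["contact_force"]).round(2),"M tool",(A.T@s["moment"]).round(2))
print("rot err",(Ro.from_matrix(tool(-R[:,2],-R[:,1]).T@A).as_rotvec(degrees=True)).round(2))
E
python3 s.py
```

```text
t 6.42 p [ 0.506  -0.0809  0.0797] F [-0.29  0.02 -1.45] M [ 0.49 -0.06  0.06] w 0.531
sock pos mm [ 0.69 -0.25  5.09] F tool [ 1.26 -0.71  0.29] M tool [-0.04  0.04 -0.49]
rot err [-0.04  0.13  0.05]
```

Call:
send_rows:
  commands:
    - {"xyz": [0.05, 0, 0], "delta_rot": [0, 0, 0]}
    - {"xyz": [0.1, 0, 0], "delta_rot": [0, 0, 0]}
    - {"xyz": [0.15, 0, 0], "delta_rot": [0, 0, 0]}
    - {"xyz": [0.2, 0, 0], "delta_rot": [0, 0, 0]}
    - {"xyz": [0.25, 0, 0], "delta_rot": [0, 0, 0]}
    - {"xyz": [0.3, 0, 0], "delta_rot": [0, 0, 0]}
    - {"xyz": [0.3, 0, 0], "delta_rot": [0, 0, 0]}

```text
time: 7.0
tcp_pos: [0.5057, -0.0825, 0.077]
eef_rot: [[-0.05, -0.089, -0.995], [-0.498, -0.861, 0.102], [-0.866, 0.501, -0.001]]
contact_force: [-0.5, -0.4, -0.6]
gripper_width: 0.531
```

```bash
python3 s.py
```

```text
t 7.0 p [ 0.5057 -0.0825  0.077 ] F [-0.48 -0.45 -0.6 ] M [ 0.55 -0.02  0.02] w 0.531
sock pos mm [ 0.65 -0.35  1.93] F tool [0.77 0.13 0.44] M tool [-0.04 -0.02 -0.55]
rot err [-0.05  0.11  0.06]
```

Pins are about 4.5 mm in with no resistance. Continuing to the stop.

Call:
send_rows:
  commands:
    - {"xyz": [0.08, 0, 0], "delta_rot": [0, 0, 0]}
    - {"xyz": [0.16, 0, 0], "delta_rot": [0, 0, 0]}
    - {"xyz": [0.23, 0, 0], "delta_rot": [0, 0, 0]}
    - {"xyz": [0.29, 0, 0], "delta_rot": [0, 0, 0]}
    - {"xyz": [0.34, 0, 0], "delta_rot": [0, 0, 0]}
    - {"xyz": [0.38, 0, 0], "delta_rot": [0, 0, 0]}
    - {"xyz": [0.38, 0, 0], "delta_rot": [0, 0, 0]}

```text
time: 7.58
tcp_pos: [0.5056, -0.0843, 0.074]
eef_rot: [[-0.05, -0.089, -0.995], [-0.498, -0.861, 0.102], [-0.866, 0.501, -0.002]]
contact_force: [-1.6, 1.9, 1.2]
gripper_width: 0.531
```

```bash
python3 s.py
```

```text
t 7.58 p [ 0.5056 -0.0843  0.074 ] F [-1.58  1.93  1.24] M [ 0.59  0.12 -0.14] w 0.531
sock pos mm [ 0.71 -0.3  -1.57] F tool [-1.96 -0.9   1.76] M tool [ 0.03 -0.23 -0.58]
rot err [-0.04  0.13  0.05]
```

Call:
send_rows:
  commands:
    - {"xyz": [0.04, 0, 0], "delta_rot": [0, 0, 0]}
    - {"xyz": [0.08, 0, 0], "delta_rot": [0, 0, 0]}
    - {"xyz": [0.08, 0, 0], "delta_rot": [0, 0, 0]}
    - {"xyz": [0.08, 0, 0], "delta_rot": [0, 0, 0]}

```text
time: 7.92
tcp_pos: [0.5057, -0.0843, 0.0739]
eef_rot: [[-0.049, -0.089, -0.995], [-0.498, -0.861, 0.101], [-0.866, 0.501, -0.002]]
contact_force: [-3.7, 6.7, 11.2]
gripper_width: 0.529
```

```bash
python3 s.py
```

```text
t 7.92 p [ 0.5057 -0.0843  0.0739] F [-3.71  6.73 11.16] M [ 0.77  0.86 -0.55] w 0.529
sock pos mm [ 0.69 -0.25 -1.64] F tool [-12.83   0.12   4.35] M tool [ 0.01 -1.09 -0.67]
rot err [-0.06  0.18  0.04]
```

Firm stop at 12.8 N at the expected height, so I'm releasing.

Call:
send_rows:
  commands:
    - {"xyz": [-0.05, 0, 0], "delta_rot": [0, 0, 0]}
    - {"xyz": [-0.05, 0, 0], "delta_rot": [0, 0, 0]}
    - {"xyz": [-0.05, 0, 0], "delta_rot": [0, 0, 0]}
    - {"xyz": [-0.05, 0, 0], "delta_rot": [0, 0, 0]}
    - {"xyz": [-0.05, 0, 0], "delta_rot": [0, 0, 0]}
  jaw: 0.6

```text
time: 8.33
tcp_pos: [0.5056, -0.0846, 0.0734]
eef_rot: [[-0.05, -0.089, -0.995], [-0.498, -0.861, 0.102], [-0.866, 0.501, -0.001]]
contact_force: [0.4, -0.2, -0.5]
gripper_width: 0.798
```

Call:
send_rows:
  commands:
    - {"xyz": [-0.5, 0, 0], "delta_rot": [0, 0, 0]}
    - {"xyz": [-1.5, 0, 0], "delta_rot": [0, 0, 0]}
    - {"xyz": [-3, 0, 0], "delta_rot": [0, 0, 0]}
    - {"xyz": [-5, 0, 0], "delta_rot": [0, 0, 0]}
    - {"xyz": [-7, 0, 0], "delta_rot": [0, 0, 0]}
    - {"xyz": [-8.5, 0, 0], "delta_rot": [0, 0, 0]}
    - {"xyz": [-10, -3, 0], "delta_rot": [0, 0, 0]}
    - {"xyz": [-10.5, -6, 0], "delta_rot": [0, 0, 0]}
    - {"xyz": [-11, -9, 0], "delta_rot": [0, 0, 0]}
    - {"xyz": [-11.5, -12, 0], "delta_rot": [0, 0, 0]}
    - {"xyz": [-12, -14, 0], "delta_rot": [0, 0, 0]}
    - {"xyz": [-12, -14, 0], "delta_rot": [0, 0, 0]}

```text
time: 9.33
tcp_pos: [0.5239, 0.099, 0.1059]
eef_rot: [[-0.05, -0.085, -0.995], [-0.498, -0.861, 0.099], [-0.866, 0.501, 0.0]]
contact_force: [-0.0, 0.0, -0.5]
gripper_width: 0.8
```

```bash
python3 s.py; python3 - <<'E'
from h import *
from fit import frame
i=np.load("ins.npy");R,t=frame(i)
im=snap("top","pics/top4.png")[:,:,::-1].copy()
f=8;d=cv2.resize(im[228:282,255:335],None,fx=f,fy=f,interpolation=cv2.INTER_CUBIC)
for x in(-11,11):
  for y in(-18,-6,6,18):
    u,v=(proj("top",R@(np.array([x,y,30])/1e3)+t)[0]-[255,228]+.5)*f;cv2.circle(d,(int(u),int(v)),3,(0,255,0),1)
cv2.imwrite("pics/z4.png",d)
E
```

```text
t 9.33 p [0.5239 0.099  0.1059] F [-0.03  0.   -0.48] M [ 0.46  0.01 -0.04] w 0.8
sock pos mm [-142.88   -1.03  118.13] F tool [ 0.42 -0.24  0.03] M tool [ 0.01 -0.07 -0.46]
rot err [-0.24  0.12  0.05]
```

View pics/z4.png

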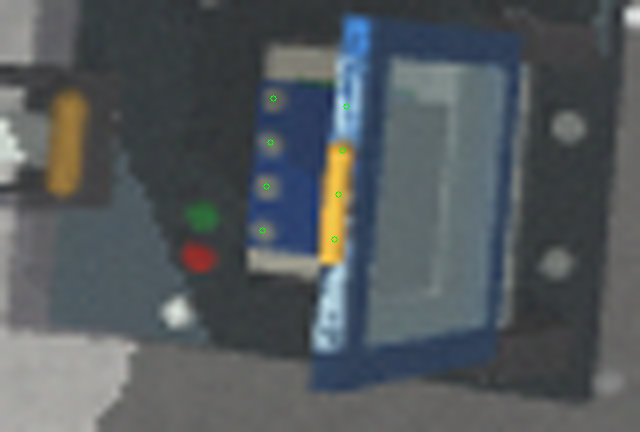

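The green home-model dots land on the module's visible terminals, about (272,98) to (262,232), so the module is home. Next I'll plan the cover sweep.

```bash
cat > lid.py <<'E'
from h import *
from fit import frame,roll,rod
i=np.load("ins.npy");R,t=frame(i)
def pose(th,gap=0.,rc=.118):
    phi=np.radians(30)*np.clip((th-.4)/1.1,0,1)
    back=R@np.array([np.sin(phi),0,np.cos(phi)]);A=tool(-back,-R[:,1])
    N=np.array([np.sin(th),0,np.cos(th)]);P=np.array([-np.cos(th),0,np.sin(th)])
    c=np.array([.062,0,.037])+P*rc+N*(.003+gap)
    return t+R@c+A[:,1]*.011,A
def rows(A0,p0,L):
    for th,g in L:
        p,A=pose(th,g);print(round(th,2),(A0.T@(p-p0)*100).round(2),(Ro.from_matrix(A0.T@A).as_rotvec(degrees=True)/6).round(2))
E
python3 - <<'E'
from lid import *
for n,X in(("roll",roll),("rod",rod)):
    q=R.T@(X-t);print(n,(q*1e3).round(1))
v=R.T@(rod-t)-[.062,0,.037];print("theta",np.arctan2(v[2],-v[0]),np.hypot(v[0],v[2]))
# theta from top ray only, plane y=0
o,d=ray("top",296.49,252.61);o2=R.T@(o-t);d2=R.T@d
for th in(1.6,1.65,1.7,1.75,1.8,1.9):
    q=proj("top",R@np.array([.062-.126*np.cos(th),0,.037+.126*np.sin(th)])+t)[0];q2=proj("side",R@np.array([.062-.126*np.cos(th),0,.037+.126*np.sin(th)])+t)[0];print(th,q.round(1),q2.round(1))
p,A=pose(1.7,.025);print(p.round(4))
s=robot.state()
print("W1");go([.524,.099,.31],np.array(s["eef_rot"]))
print("W2");go([p[0],p[1],.31],A)
print("W3");go(p,A)
E
```

```text
roll [-69.2  -1.5  42.6]
rod [ 73.6  -1.2 162.7]
theta 1.6624208376343461 0.1262551636742718
1.6 [292.  252.3] [244.9 162. ]
1.65 [295.2 252.7] [246.2 162. ]
1.7 [298.5 253.1] [247.6 162. ]
1.75 [301.9 253.4] [249.1 162.3]
1.8 [305.4 253.8] [250.6 162.7]
1.9 [312.5 254.5] [253.8 163.9]
[ 0.5033 -0.1095  0.2577]
W1
xyz [-1.768e+01  1.006e+01  1.000e-02] rot [0. 0. 0.] rows 4.9
W2
xyz [-7.170e+00  2.819e+01  1.000e-02] rot [ 0.041 -0.013 -5.015] rows 7.0
W3
xyz [-2.650e+00  2.557e+01  1.000e-02] rot [ 0.041 -0.013 -5.015] rows 6.2
```

Call:
send_rows:
  commands:
    - {"xyz": [-3, 1.8, 0], "delta_rot": [0, 0, 0]}
    - {"xyz": [-6.5, 3.7, 0], "delta_rot": [0, 0, 0]}
    - {"xyz": [-10, 5.7, 0], "delta_rot": [0, 0, 0]}
    - {"xyz": [-13.5, 7.7, 0], "delta_rot": [0, 0, -0.3]}
    - {"xyz": [-16, 9.5, 0], "delta_rot": [0, 0, -0.9]}
    - {"xyz": [-16.3, 12.5, 0], "delta_rot": [0, 0, -1.7]}
    - {"xyz": [-14.4, 15.7, 0], "delta_rot": [0, 0, -2.5]}
    - {"xyz": [-12.5, 19, 0], "delta_rot": [0, 0, -3.4]}
    - {"xyz": [-10.6, 22.3, 0], "delta_rot": [0, 0, -4.2]}
    - {"xyz": [-8.8, 25.4, 0], "delta_rot": [0, 0, -5]}
    - {"xyz": [-7.5, 27.6, 0], "delta_rot": [0, 0, -5]}
    - {"xyz": [-7.2, 28.2, 0], "delta_rot": [0, 0, -5]}
  jaw: -1

```text
time: 10.38
tcp_pos: [0.501, -0.1165, 0.3113]
eef_rot: [[0.002, -0.108, -0.994], [-0.002, -0.994, 0.108], [-1.0, 0.002, -0.002]]
contact_force: [-0.9, 0.3, 0.4]
gripper_width: -0.003
```

```bash
python3 - <<'E'
from lid import *
s=st();p,A=pose(1.7,.025);go(p,A);print(s["joint_positions"].round(2))
E
```

```text
t 10.38 p [ 0.501  -0.1165  0.3113] F [-0.86  0.29  0.41] M [ 0.08 -0.   -0.03] w -0.003
xyz [ 5.36 -0.73 -0.14] rot [-0.048 -0.021 -0.021] rows 1.3
[-0.39  0.18  0.12  1.51 -0.   -1.85]
```

Now I'll lower behind the cover and plan the sweep rows from that pose.

Call:
send_rows:
  commands:
    - {"xyz": [1.5, -0.4, -0.1], "delta_rot": [0, 0, 0]}
    - {"xyz": [3, -0.7, -0.1], "delta_rot": [0, 0, 0]}
    - {"xyz": [4.5, -0.7, -0.1], "delta_rot": [0, 0, 0]}
    - {"xyz": [5.4, -0.7, -0.1], "delta_rot": [0, 0, 0]}
    - {"xyz": [5.4, -0.7, -0.1], "delta_rot": [0, 0, 0]}

```text
time: 10.8
tcp_pos: [0.5033, -0.104, 0.2556]
eef_rot: [[-0.001, -0.102, -0.995], [-0.001, -0.995, 0.102], [-1.0, 0.001, 0.001]]
contact_force: [0.7, 0.4, 0.1]
gripper_width: 0.001
```

```bash
python3 - <<'E'
from lid import *
s=st();A0=np.array(s["eef_rot"]);p0=s["tcp_pos"]
rows(A0,p0,[(1.7,.015),(1.7,.008),(1.7,.003),(1.67,0),(1.64,0),(1.6,0),(1.55,0),(1.49,0),(1.42,0),(1.35,0),(1.28,0),(1.2,0)])
E
```

```text
t 10.8 p [ 0.5033 -0.104   0.2556] F [0.75 0.4  0.09] M [-0.04 -0.02 -0.  ] w 0.001
1.7 [ 0.17 -0.38 -0.06] [ 0.02  0.01 -0.01]
1.7 [ 0.44 -1.02 -0.06] [ 0.02  0.01 -0.01]
1.7 [ 0.63 -1.49 -0.06] [ 0.02  0.01 -0.01]
1.67 [ 0.88 -2.09 -0.06] [ 0.02  0.01 -0.01]
1.64 [ 1.02 -2.42 -0.06] [ 0.02  0.01 -0.01]
1.6 [ 1.23 -2.84 -0.06] [ 0.02  0.01 -0.01]
1.55 [ 1.51 -3.36 -0.06] [ 0.02  0.01 -0.01]
1.49 [ 1.87 -3.97 -0.06] [0.02 0.01 0.04]
1.42 [ 2.31 -4.64 -0.06] [0.02 0.01 0.36]
1.35 [ 2.79 -5.29 -0.07] [0.02 0.01 0.67]
1.28 [ 3.32 -5.89 -0.07] [0.02 0.01 0.99]
1.2 [ 3.98 -6.53 -0.07] [0.02 0.01 1.36]
```

Call:
send_rows:
  commands:
    - {"xyz": [0.2, -0.4, 0], "delta_rot": [0, 0, 0]}
    - {"xyz": [0.44, -1.0, -0.05], "delta_rot": [0, 0, 0]}
    - {"xyz": [0.63, -1.45, -0.05], "delta_rot": [0, 0, 0]}
    - {"xyz": [0.8, -1.85, -0.05], "delta_rot": [0, 0, 0]}
    - {"xyz": [0.95, -2.2, -0.05], "delta_rot": [0, 0, 0]}
    - {"xyz": [1.08, -2.55, -0.05], "delta_rot": [0, 0, 0]}
    - {"xyz": [1.23, -2.84, -0.05], "delta_rot": [0, 0, 0]}
    - {"xyz": [1.51, -3.36, -0.05], "delta_rot": [0, 0, 0]}
    - {"xyz": [1.87, -3.97, -0.05], "delta_rot": [0, 0, 0.04]}
    - {"xyz": [2.31, -4.64, -0.05], "delta_rot": [0, 0, 0.36]}
    - {"xyz": [2.79, -5.29, -0.05], "delta_rot": [0, 0, 0.67]}
    - {"xyz": [3.32, -5.89, -0.05], "delta_rot": [0, 0, 1]}

```text
time: 11.8
tcp_pos: [0.511, -0.0453, 0.2233]
eef_rot: [[-0.009, -0.102, -0.995], [-0.107, -0.989, 0.102], [-0.994, 0.107, -0.002]]
contact_force: [0.5, -1.2, 0.7]
gripper_width: 0.005
```

```bash
python3 - <<'E'
from lid import *
s=st();A0=np.array(s["eef_rot"]);p0=s["tcp_pos"]
rows(A0,p0,[(x,0) for x in np.linspace(1.2,.5,12)])
im=snap("side","pics/side5.png")
cv2.imwrite("pics/z5.png",cv2.resize(im[130:275,195:310,::-1],None,fx=4,fy=4,interpolation=cv2.INTER_CUBIC))
E
```

```text
t 11.8 p [ 0.511  -0.0453  0.2233] F [ 0.48 -1.19  0.72] M [-0.04 -0.11  0.  ] w 0.005
1.2 [ 0.68 -0.69  0.1 ] [ 0.01 -0.02  0.34]
1.14 [ 1.18 -1.22  0.1 ] [ 0.01 -0.02  0.63]
1.07 [ 1.72 -1.72  0.1 ] [ 0.01 -0.02  0.92]
1.01 [ 2.28 -2.18  0.1 ] [ 0.01 -0.02  1.21]
0.95 [ 2.88 -2.6   0.1 ] [ 0.01 -0.02  1.49]
0.88 [ 3.49 -2.98  0.11] [ 0.01 -0.02  1.78]
0.82 [ 4.13 -3.32  0.11] [ 0.01 -0.02  2.07]
0.75 [ 4.79 -3.61  0.11] [ 0.01 -0.02  2.36]
0.69 [ 5.47 -3.87  0.11] [ 0.01 -0.02  2.65]
0.63 [ 6.16 -4.08  0.11] [ 0.01 -0.02  2.94]
0.56 [ 6.87 -4.24  0.11] [ 0.01 -0.02  3.23]
0.5 [ 7.58 -4.36  0.11] [ 0.01 -0.02  3.52]
```

View pics/z5.png

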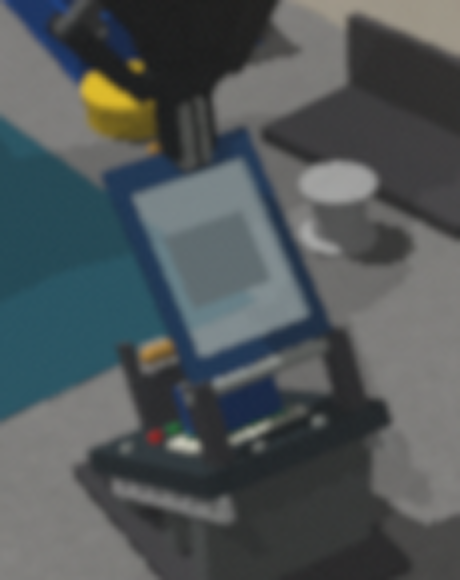

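The fingers are on the cover's outer frame near its free edge, at about (195,160) in the crop, and the cover is following with around 1 N. The module sits in place beneath. Continuing.

Call:
send_rows:
  commands:
    - {"xyz": [0.68, -0.69, 0.1], "delta_rot": [0, 0, 0.34]}
    - {"xyz": [1.18, -1.22, 0.1], "delta_rot": [0, 0, 0.63]}
    - {"xyz": [1.72, -1.72, 0.1], "delta_rot": [0, 0, 0.92]}
    - {"xyz": [2.28, -2.18, 0.1], "delta_rot": [0, 0, 1.21]}
    - {"xyz": [2.88, -2.6, 0.1], "delta_rot": [0, 0, 1.49]}
    - {"xyz": [3.49, -2.98, 0.1], "delta_rot": [0, 0, 1.78]}
    - {"xyz": [4.13, -3.32, 0.1], "delta_rot": [0, 0, 2.07]}
    - {"xyz": [4.79, -3.61, 0.1], "delta_rot": [0, 0, 2.36]}
    - {"xyz": [5.47, -3.87, 0.1], "delta_rot": [0, 0, 2.65]}
    - {"xyz": [6.16, -4.08, 0.1], "delta_rot": [0, 0, 2.94]}
    - {"xyz": [6.87, -4.24, 0.1], "delta_rot": [0, 0, 3.23]}
    - {"xyz": [7.4, -4.33, 0.1], "delta_rot": [0, 0, 3.45]}

```text
time: 12.85
tcp_pos: [0.5134, -0.0101, 0.1447]
eef_rot: [[-0.045, -0.091, -0.995], [-0.449, -0.888, 0.101], [-0.892, 0.451, -0.001]]
contact_force: [-0.1, -0.1, 1.0]
gripper_width: -0.003
```

```bash
python3 - <<'E'
from lid import *
s=st();A0=np.array(s["eef_rot"]);p0=s["tcp_pos"]
print("sock",R.T@(p0-t))
rows(A0,p0,[(x,0) for x in [.45,.4,.35,.3,.26,.22,.19,.16,.14,.12,.1,.08,.05,.02,0,-.02]])
E
```

```text
t 12.85 p [ 0.5134 -0.0101  0.1447] F [-0.1  -0.07  0.95] M [ 0.4  -0.06 -0.02] w -0.003
sock [-0.02853238 -0.00023236  0.09690469]
0.45 [ 0.63 -0.31 -0.02] [ 0.01 -0.02  0.3 ]
0.4 [ 1.15 -0.54 -0.02] [ 0.01 -0.02  0.53]
0.35 [ 1.71 -0.73 -0.02] [ 0.01 -0.02  0.53]
0.3 [ 2.27 -0.91 -0.02] [ 0.01 -0.02  0.53]
0.26 [ 2.73 -1.02 -0.02] [ 0.01 -0.02  0.53]
0.22 [ 3.19 -1.12 -0.02] [ 0.01 -0.02  0.53]
0.19 [ 3.54 -1.18 -0.02] [ 0.01 -0.02  0.53]
0.16 [ 3.89 -1.23 -0.02] [ 0.01 -0.02  0.53]
0.14 [ 4.12 -1.26 -0.02] [ 0.01 -0.02  0.53]
0.12 [ 4.36 -1.29 -0.02] [ 0.01 -0.02  0.53]
0.1 [ 4.59 -1.3  -0.02] [ 0.01 -0.02  0.53]
0.08 [ 4.83 -1.32 -0.02] [ 0.01 -0.02  0.53]
0.05 [ 5.18 -1.33 -0.02] [ 0.01 -0.02  0.53]
0.02 [ 5.54 -1.33 -0.02] [ 0.01 -0.02  0.53]
0 [ 5.77 -1.33 -0.02] [ 0.01 -0.02  0.53]
-0.02 [ 6.01 -1.32 -0.01] [ 0.01 -0.02  0.53]
```

Call:
send_rows:
  commands:
    - {"xyz": [0.63, -0.31, 0], "delta_rot": [0, 0, 0.3]}
    - {"xyz": [1.15, -0.54, 0], "delta_rot": [0, 0, 0.53]}
    - {"xyz": [1.71, -0.73, 0], "delta_rot": [0, 0, 0.53]}
    - {"xyz": [2.27, -0.91, 0], "delta_rot": [0, 0, 0.53]}
    - {"xyz": [2.73, -1.02, 0], "delta_rot": [0, 0, 0.53]}
    - {"xyz": [3.19, -1.12, 0], "delta_rot": [0, 0, 0.53]}
    - {"xyz": [3.54, -1.18, 0], "delta_rot": [0, 0, 0.53]}
    - {"xyz": [3.89, -1.23, 0], "delta_rot": [0, 0, 0.53]}
    - {"xyz": [4.12, -1.26, 0], "delta_rot": [0, 0, 0.53]}
    - {"xyz": [4.3, -1.28, 0], "delta_rot": [0, 0, 0.53]}
    - {"xyz": [4.45, -1.3, 0], "delta_rot": [0, 0, 0.53]}
    - {"xyz": [4.5, -1.3, 0], "delta_rot": [0, 0, 0.53]}

```text
time: 13.85
tcp_pos: [0.5127, -0.0194, 0.0994]
eef_rot: [[-0.05, -0.089, -0.995], [-0.497, -0.862, 0.102], [-0.867, 0.499, -0.002]]
contact_force: [0.3, -0.3, 0.6]
gripper_width: -0.002
```

```bash
python3 - <<'E'
from lid import *
s=st();A0=np.array(s["eef_rot"]);p0=s["tcp_pos"]
print("F tool",(A0.T@s["contact_force"]).round(2))
print("sock",R.T@(p0-t))
rows(A0,p0,[(x,0) for x in [.1,.08,.05,.02,0,-.02]])
E
```

```text
t 13.85 p [ 0.5127 -0.0194  0.0994] F [ 0.3  -0.33  0.61] M [ 0.42  0.   -0.01] w -0.002
F tool [-0.38  0.56 -0.33]
sock [-4.31559457e-02  6.38316588e-05  5.30361142e-02]
0.1 [ 0.13 -0.1   0.01] [ 0.01 -0.02  0.01]
0.08 [ 0.36 -0.12  0.01] [ 0.01 -0.02  0.01]
0.05 [ 0.71 -0.15  0.01] [ 0.01 -0.02  0.01]
0.02 [ 1.07 -0.17  0.01] [ 0.01 -0.02  0.01]
0 [ 1.3  -0.18  0.01] [ 0.01 -0.02  0.01]
-0.02 [ 1.54 -0.19  0.01] [ 0.01 -0.02  0.01]
```

Now the roller press, 1 mm per row at first.

Call:
send_rows:
  commands:
    - {"xyz": [0.1, -0.05, 0], "delta_rot": [0, 0, 0]}
    - {"xyz": [0.2, -0.1, 0], "delta_rot": [0, 0, 0]}
    - {"xyz": [0.3, -0.1, 0], "delta_rot": [0, 0, 0]}
    - {"xyz": [0.4, -0.1, 0], "delta_rot": [0, 0, 0]}
    - {"xyz": [0.5, -0.1, 0], "delta_rot": [0, 0, 0]}
    - {"xyz": [0.6, -0.1, 0], "delta_rot": [0, 0, 0]}
    - {"xyz": [0.65, -0.1, 0], "delta_rot": [0, 0, 0]}

```text
time: 14.43
tcp_pos: [0.5129, -0.0208, 0.0942]
eef_rot: [[-0.048, -0.089, -0.995], [-0.496, -0.863, 0.101], [-0.867, 0.498, -0.003]]
contact_force: [-2.7, 8.1, 10.8]
gripper_width: -0.0
```

```bash
python3 s.py
```

```text
t 14.43 p [ 0.5129 -0.0208  0.0942] F [-2.74  8.07 10.77] M [ 0.89  0.61 -0.35] w -0.0
sock pos mm [-44.51   0.41  47.87] F tool [-13.21  -1.36   3.5 ] M tool [-0.04 -0.78 -0.82]
rot err [-0.05  0.23 -0.13]
```

Call:
send_rows:
  commands:
    - {"xyz": [0.06, 0, 0], "delta_rot": [0, 0, 0]}
    - {"xyz": [0.12, 0, 0], "delta_rot": [0, 0, 0]}
    - {"xyz": [0.18, 0, 0], "delta_rot": [0, 0, 0]}
    - {"xyz": [0.22, 0, 0], "delta_rot": [0, 0, 0]}
    - {"xyz": [0.22, 0, 0], "delta_rot": [0, 0, 0]}

```text
time: 14.85
tcp_pos: [0.5127, -0.022, 0.0918]
eef_rot: [[-0.048, -0.089, -0.995], [-0.496, -0.863, 0.101], [-0.867, 0.498, -0.002]]
contact_force: [-1.5, 6.3, 5.8]
gripper_width: -0.004
```

```bash
python3 s.py
```

```text
t 14.85 p [ 0.5127 -0.022   0.0918] F [-1.46  6.3   5.78] M [ 1.    0.23 -0.16] w -0.004
sock pos mm [-44.7    0.28  45.18] F tool [-8.07 -2.43  2.07] M tool [-0.03 -0.37 -0.97]
rot err [-0.05  0.19 -0.14]
```

Call:
send_rows:
  commands:
    - {"xyz": [0.06, 0, 0], "delta_rot": [0, 0, 0]}
    - {"xyz": [0.12, 0, 0], "delta_rot": [0, 0, 0]}
    - {"xyz": [0.18, 0, 0], "delta_rot": [0, 0, 0]}
    - {"xyz": [0.24, 0, 0], "delta_rot": [0, 0, 0]}
    - {"xyz": [0.3, 0, 0], "delta_rot": [0, 0, 0]}
    - {"xyz": [0.36, 0, 0], "delta_rot": [0, 0, 0]}
    - {"xyz": [0.36, 0, 0], "delta_rot": [0, 0, 0]}

```text
time: 15.43
tcp_pos: [0.5121, -0.0248, 0.0881]
eef_rot: [[-0.05, -0.089, -0.995], [-0.497, -0.862, 0.102], [-0.866, 0.5, -0.001]]
contact_force: [-0.8, -0.7, 1.2]
gripper_width: 0.001
```

```bash
python3 s.py
```

```text
t 15.43 p [ 0.5121 -0.0248  0.0881] F [-0.77 -0.65  1.19] M [ 0.45 -0.12 -0.03] w 0.001
sock pos mm [-44.08  -0.05  40.56] F tool [-0.67  1.22  0.7 ] M tool [ 0.06  0.05 -0.46]
rot err [-0.04  0.09 -0.03]
```

The force dropped to about zero, so it snapped. One light press to check the stop, then retreat.

Call:
send_rows:
  commands:
    - {"xyz": [0.06, 0, 0], "delta_rot": [0, 0, 0]}
    - {"xyz": [0.12, 0, 0], "delta_rot": [0, 0, 0]}
    - {"xyz": [0.18, 0, 0], "delta_rot": [0, 0, 0]}
    - {"xyz": [0.18, 0, 0], "delta_rot": [0, 0, 0]}

```text
time: 15.77
tcp_pos: [0.5122, -0.0251, 0.0874]
eef_rot: [[-0.049, -0.089, -0.995], [-0.497, -0.862, 0.101], [-0.867, 0.499, -0.002]]
contact_force: [-2.7, 6.2, 9.7]
gripper_width: -0.001
```

```bash
python3 s.py
```

```text
t 15.77 p [ 0.5122 -0.0251  0.0874] F [-2.7   6.24  9.72] M [ 0.47  0.6  -0.35] w -0.001
sock pos mm [-44.1    0.13  39.82] F tool [-11.39  -0.29   3.29] M tool [-0.02 -0.73 -0.4 ]
rot err [-0.05  0.17 -0.07]
```

Call:
send_rows:
  commands:
    - {"xyz": [-0.5, 0, 0], "delta_rot": [0, 0, 0]}
    - {"xyz": [-1.5, 0, 0], "delta_rot": [0, 0, 0]}
    - {"xyz": [-3, 0, 0], "delta_rot": [0, 0, 0]}
    - {"xyz": [-6, 0, 0], "delta_rot": [0, 0, 0]}
    - {"xyz": [-9, -1, 0], "delta_rot": [0, 0, 0]}
    - {"xyz": [-12, -4, 0], "delta_rot": [0, 0, 0]}
    - {"xyz": [-14, -7, 0], "delta_rot": [0, 0, 0]}
    - {"xyz": [-16, -10, 0], "delta_rot": [0, 0, 0]}
    - {"xyz": [-17, -13, 0], "delta_rot": [0, 0, 0]}
    - {"xyz": [-17, -15, 0], "delta_rot": [0, 0, 0]}
    - {"xyz": [-17, -15, 0], "delta_rot": [0, 0, 0]}
    - {"xyz": [-17, -15, 0], "delta_rot": [0, 0, 0]}

```text
time: 16.77
tcp_pos: [0.5337, 0.1889, 0.1583]
eef_rot: [[-0.05, -0.087, -0.995], [-0.498, -0.862, 0.1], [-0.866, 0.5, 0.0]]
contact_force: [0.3, -0.3, 1.1]
gripper_width: -0.002
```

```bash
python3 s.py; python3 - <<'E'
from lid import *
a=snap("top","pics/top6.png")[:,:,::-1];b=snap("side","pics/side6.png")[:,:,::-1]
up=lambda im,x0,x1,y0,y1,f:cv2.resize(im[y0:y1,x0:x1],None,fx=f,fy=f,interpolation=cv2.INTER_CUBIC)
out=np.zeros((580,800,3),np.uint8);out[:300,:400]=up(a,250,350,210,285,4);out[:,400:]=up(b,205,305,150,295,4)
for th,c in((0,(0,255,0)),(.1,(0,0,255))):
  for y in(-.042,.042):
    q=R@np.array([.062-.123*np.cos(th),y-.0013,.040+.123*np.sin(th)])+t
    u=(proj("top",q)[0]-[250,210]+.5)*4;v=(proj("side",q)[0]-[205,150]+.5)*4+[400,0]
    for w in(u,v):cv2.circle(out,tuple(int(k) for k in w),3,c,1)
cv2.imwrite("pics/z6.png",out)
E
```

```text
t 16.77 p [0.5337 0.1889 0.1583] F [ 0.33 -0.27  1.13] M [ 0.47 -0.1  -0.  ] w -0.002
sock pos mm [-195.     -0.65  208.76] F tool [-0.86  0.77 -0.35] M tool [ 0.03  0.04 -0.48]
rot err [-0.17  0.09  0.01]
```

View pics/z6.png

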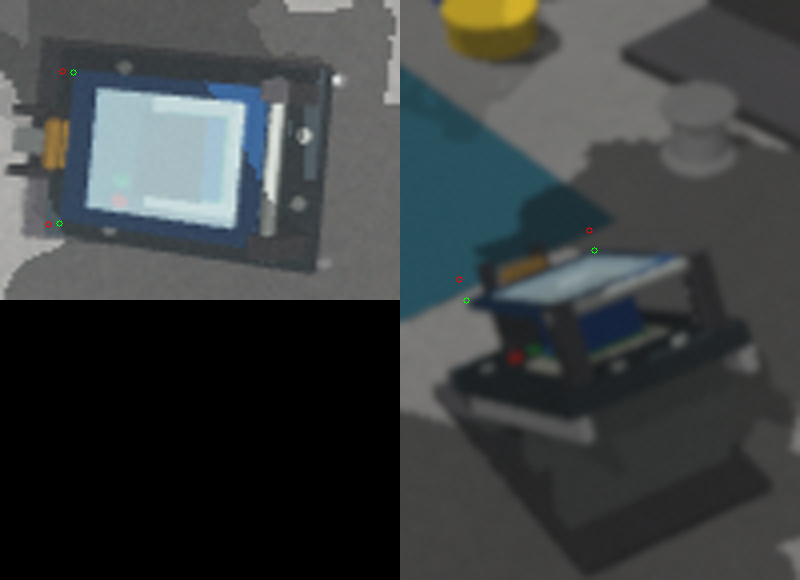

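The cover is shut: its free edge lies at the green (0 rad) marks, clear of the red (0.1 rad) ones. The module sits under it and the arm is clear.

Call:
send_rows:
  commands:
    - {"xyz": [0, 0, 0], "delta_rot": [0, 0, 0]}
    - {"xyz": [0, 0, 0], "delta_rot": [0, 0, 0]}
    - {"xyz": [0, 0, 0], "delta_rot": [0, 0, 0]}
    - {"xyz": [0, 0, 0], "delta_rot": [0, 0, 0]}

```text
time: 17.2
tcp_pos: [0.5339, 0.1878, 0.1596]
eef_rot: [[-0.05, -0.09, -0.995], [-0.496, -0.862, 0.103], [-0.867, 0.499, -0.002]]
contact_force: [1.2, -0.2, -0.6]
gripper_width: -0.002
```

```bash
python3 -c "
from h import *
st();print(sign_off())"
```

```text
t 17.2 p [0.5339 0.1878 0.1596] F [ 1.21 -0.23 -0.64] M [ 0.48 -0.06 -0.04] w -0.002
the job is handed in; nothing more can be done
None
```

The blue module is plugged into the jig and released, the cover is snapped shut over it, and I handed the job in at 17.2 s; sign-off gave no verdict.

- **Module:** It met a firm stop at the expected height, with 13 N along the deck's normal. After release, its terminal dots in the top view matched the home position.
- **Cover:** The largest force I read while pressing was about 14 N, taken at the end of each move. The force dropped to zero as the cover snapped past the roller. A check press met the stop at about 39.8 mm above the deck; it should be 40 mm.
- **Final pictures:** In the top view the cover's edge lies at the shut position. In the side view it sits a pixel or two off, about the same as that camera's earlier mismatch on the jig.
- **Arm and bench:** The arm ended well clear of everything. I steered clear of the other modules and bench items but did not re-measure them at the end.

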